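Angle the long tube rack past the post into its bay

ROBOT

A 6-joint arm with a two-finger parallel gripper is mounted at the origin on the work surface. World frame = base frame: x ahead of the robot, y to its left, z up, the work surface at z = 0. Lengths are in mm, angles in degrees, forces in N, time in s.
With the tool pointing down it reaches from about 250 to 800 mm from the base axis. Payload 3.9 kg.
Tool frame: the origin (TCP) lies between the finger pads; the fingertips stand env.tip_reach ahead of it and the grasp point (between the pads) lies 2 mm behind it (env.tip_reach is the distance from the TCP to the fingertips, in mm); y points along the fingers, x is the direction in which the jaws open and shut, and the axes are right-handed (so a half turn about y gives the same grasp; the last joint's range is limited). The gripper opens to 85 mm and grips with 20 to 120 N. Pads are 22 mm wide; open, the fingers measure 114 mm over their backs; the gripper's body (76 mm by 85 mm) begins 54 mm behind the grasp point. The pads swing forward as they close: fully open they stand 13 mm farther back than shut.
Start: joints at [-65.89, 14.897, -7.913, 67.191, 0, 90], TCP at [214.452, -479.193, 248.304] pointing down, gripper open.
Joint ranges: [-159.42, 159.42], [-47.68, 98.78], [-73.54, 78.23], [-108.79, 121.32], [-90, 84.71], [-180, 180]. Speed limits (degrees/s): [147.25, 147.25, 180, 180, 180, 180].

INTERFACE

Orientations are given as a 3x3 rotation matrix whose columns are the frame's x, y, z axes.
In Python, from workcell import env, jaws, eyes, ticket gives the robot as it stands. Calls block until the motion is done:
- env.move_pose(position, orientation): joint-space move of the TCP to a pose.
- env.servo_line(position, orientation=None, v=150): straight line of the TCP; orientation=None keeps the orientation; v is the mean speed in mm/s.
- env.set_joints(angles): joint-space move.
- jaws.set_gripper(opening, grip_force=None): finger opening in mm; grip_force is the grip in N (None keeps the last); returns when the fingers have stopped.
- env.dwell(seconds).
- env.inverse_kinematics(position, orientation): joint angles nearest the present ones, or None.
- env.observe(): the state.
- eyes.capture(name): name is "side" or "top" or "wrist"; returns (picture, depth): 384x512x3 uint8, red, green, blue; 384x512 float32, mm along the optical axis (not along the pixel's ray), 0 where there is no reading.
- eyes.camera_info(name): a dict with "fovy" (degrees; the focal length in pixels is half the picture's height over the tangent of half this angle, whatever the lens; pixels are square), "cx", "cy" (the principal point, pixels), "eye" and "orientation" of the camera in the world. Camera axes: x right, y down, z forward; pixel columns grow to the right and rows downward; lengths in mm; the calibration is good to about 2 mm. A picture is of the moment at which its call begins: read the wrist's pose just before it. camera_info takes no time and is no camera call; for the wrist camera it gives the pose at the moment of the call.
A pose or a line that the arm cannot do raises env.IKError and nothing moves.
- ticket.job_done(): hands the job in, once; it reports no verdict.
The state is a dict: "time": time; "q": joint angles; "joint_velocities": joint speeds; "joint_efforts": joint torques, N m; "tcp_pos": TCP position; "tcp_rot": TCP orientation; "ft_force": force on the tool from outside, world axes, zero at the start; "wrist_torque": the same for the moment, N m; "opening": finger opening in mm.
Only numpy, scipy, OpenCV 4.12 (cv2) and the standard library are available. Lean on these libraries where they do the work, as an engineer would, in place of code of your own. Each camera call takes 0.05 s, during which the arm holds its last target. There are 200 camera calls.

TASK

Push the long blue tube rack along the bench, one end and then the other, angling it past the steel post and into the white docking bay, until it sits lengthwise in the bay, square and home against the back rail. Push gently with the fingers only: the rack must stay flat on the bench and never be picked up or squeezed in the gripper. Leave the other things on the bench where they are.

Things in the scene. Friction and masses are not known exactly. Their poses are not given: they have to be found in the camera images.
- rack: long blue tube rack with two rows of capped tubes, loose, 200 x 46 x 40 mm (its own x is the long axis, y across, z up; it is the same end for end), smooth upright sides; tube caps stand to 46 mm above the bench. About 0.4 kg, slides on the bench with 1 to 6 N. Origin: centre of its underside. It starts in front of the bay, with one end pointing roughly into the mouth
- rack_center (a point): point in the middle of the tube rack, 20 mm above its underside
- bay: white open-topped docking bay fixed to the bench, open towards the robot; no floor, the bench is its floor. Origin on the bench, where the centre of the docked rack belongs; its x points into the bay (away from the mouth), y along its length. Inner face of the back rail at x = +24 mm; two end cheeks with inner faces at y = -114 and +114 mm, from x = -27 mm back to the rail, then flaring outwards by about 30 degrees to x = -53 mm; all walls 12 mm thick, 30 mm high
- post: round steel post with an orange band, fixed to the bench, 24 mm diameter, 50 mm high, about 100 mm in front of the bay's origin and 75 mm to the left or the right of its middle line, so that the rack cannot go straight in broadside. Origin at the centre of its foot
- plug: flat grey plug disc, 32 mm wide, level with the bench, on the other side from the post: no obstacle. Origin at its centre
- bottle: clear bottle with blue cap, 52 mm diameter, 130 mm high, loose bystander beside the bay; origin centre of underside
- jar: amber jar with white cap, 64 mm diameter, 85 mm high, loose bystander beside the bay; origin centre of underside
- tipbox: white box with pink lid, 84 x 124 x 58 mm, loose bystander behind the bay; origin centre of underside
- wellplate: pale flat well plate, 85 x 127 x 16 mm, loose bystander on the left; origin centre of underside
- tweezers: steel tweezers lying flat, 140 mm long, 4 mm thick, loose bystander on the right; origin centre of underside
- tubestand: wire stand with a blue-capped tube, 50 x 70 mm, 104 mm high, loose bystander behind the bay; origin centre of underside
- tub: white reagent tub, 96 mm diameter, 130 mm high, loose bystander on the right; origin centre of underside
Mind the look-alikes: they are no part of the job. Of the things shaped like the rack, the blue one is meant.

How it is judged (in metres and radians):
At the end, for the whole second after the job is handed in: The rack rests flat on the bench in the bay: its centre within 9 mm (front to back) and 20 mm (along) of the bay's origin, its long axis within 0.08 rad of the bay's length, at rest (x of rack_center in the frame of bay between -0.009 and 0.006 m and y of rack_center in the frame of bay between -0.02 and 0.02 m and angle between the x axis of rack and the y axis of bay, either way round below 0.08 rad and angle between rack's own z axis and vertical below 0.05 rad and height (world z) of rack below 0.004 m and linear speed of rack below 0.01 m/s); the robot touches nothing.
It fails at once if the rack is lifted (more than 8 mm) or tipped (height (world z) of rack above 0.008 m or angle between rack's own z axis and vertical above 0.2 rad).
It fails at once if the rack is squeezed or rammed (more than 38 N from the fingers) (contact force between the fingers and rack above 38 N).
It fails at once if a bystander is moved more than 20 mm (distance of any of bottle, jar, tipbox, wellplate, tweezers, tubestand, tub from where it was at the start of the episode above 0.02 m).
It also fails if it takes over 72 s, if anything falls off the work surface, if the arm or the gripper's body presses on something with over 40 N, if the wrist force passes 120 N, or if a joint passes its speed limit or range.

## Working session

There is one attempt and no reset: what is moved stays moved. The work goes in short steps, each a Python script; the robot and the scene stay as the last script left them, time stands still between calls to the robot, and variables do not carry over. Pictures are saved under pics/ and viewed, about 8 in all and at most 12, crops included, and the job is handed in when it is done.

```bash
ls; mkdir -p pics; python3 - <<'E'
from workcell import env,eyes
import cv2,numpy as np
for n in("top","side"):
    p,d=eyes.capture(n); np.savez(f"{n}0.npz",p=p,d=d); cv2.imwrite(f"pics/{n}0.png",cv2.resize(p[:,:,::-1],(800,600),interpolation=cv2.INTER_CUBIC))
    print(n,eyes.camera_info(n))
print(env.tip_reach,env.observe()["time"])
E
```

```text
pics
top {'fovy': 54.138208447656794, 'cx': 251.59603484825038, 'cy': 198.07785623502286, 'eye': array([514.19958544, -56.64278197, 918.4646657 ]), 'orientation': array([[-0.02558731, -0.99676316,  0.07621346],
       [-0.99951273,  0.02414538, -0.01978156],
       [ 0.01787733, -0.07668248, -0.99689528]])}
side {'fovy': 45.10899954639652, 'cx': 248.49015446594117, 'cy': 197.42355162693102, 'eye': array([-132.35070553,  714.93397076,  896.73768403]), 'orientation': array([[-0.75432321, -0.40166067,  0.51929298],
       [-0.65643031,  0.47324648, -0.58748363],
       [-0.00978451, -0.78403219, -0.62064304]])}
17.0 0.1
```

View pics/top0.png

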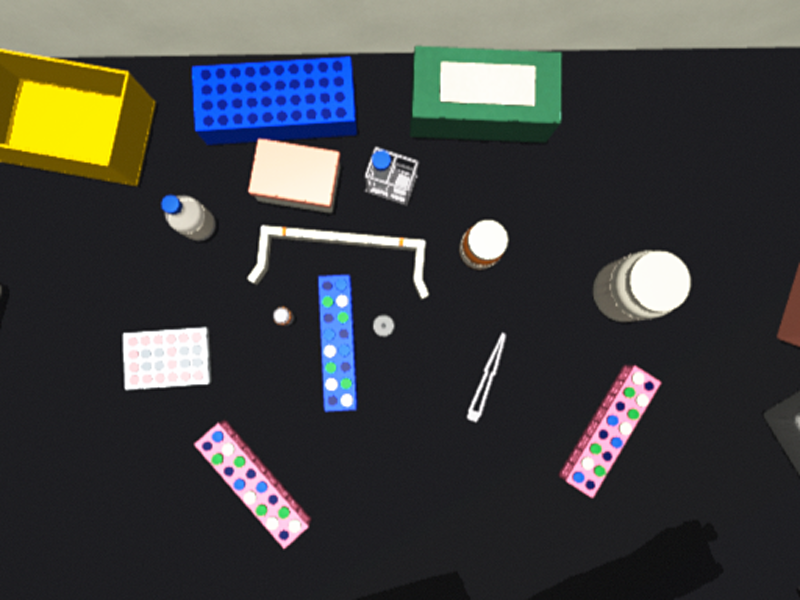

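View pics/side0.png

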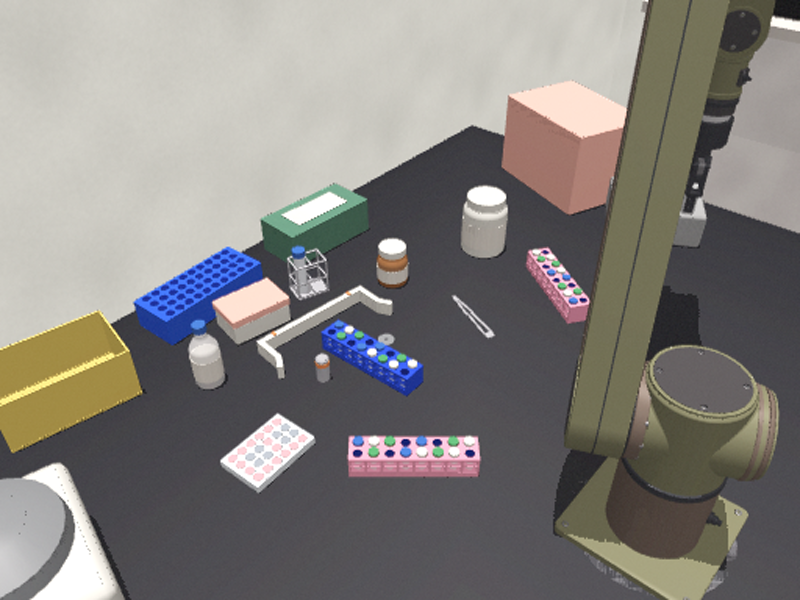

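The blue rack meant is at (337,342) in the top view: slim, 2x8 capped tubes, in front of the bay. The look-alikes are the pink racks at (252,485) and (611,432), which are the wrong colour, and the big blue box at (275,97), which is the wrong size. The post is at (283,316), so on the left (+y), and the plug is at (384,326). Next I'll measure these and make a crop to confirm.

```bash
cat > h.py <<'E'
import numpy as np,cv2
from workcell import env,jaws,eyes,ticket
I=eyes.camera_info("top")
f=192/np.tan(np.radians(I["fovy"]/2))
def ray(uv,z):
    uv=np.atleast_2d(uv).astype(float)
    d=np.c_[(uv[:,0]-I["cx"])/f,(uv[:,1]-I["cy"])/f,np.ones(len(uv))]@I["orientation"].T
    return (I["eye"]+d*((z-I["eye"][2])/d[:,2])[:,None])[:,:2]
def cam(p): # world -> px
    c=(np.array(p,float)-I["eye"])@I["orientation"]; return c[:2]/c[2]*f+[I["cx"],I["cy"]]
def rack(p=None,zl=(34,52)):
    """rack centre, angle from pixels at the rack's top height near the bay"""
    if p is None: p,d=eyes.capture("top")
    hsv=cv2.cvtColor(p,cv2.COLOR_RGB2HSV)
    m=cv2.inRange(hsv,(100,120,60),(130,255,255)); 
    m=cv2.morphologyEx(m,cv2.MORPH_CLOSE,np.ones((7,7)))
    m[:142]=0 if not TOPOPEN else m[:142]
    c=max(cv2.findContours(m,cv2.RETR_EXTERNAL,cv2.CHAIN_APPROX_NONE)[0],key=cv2.contourArea)
    w=ray(c[:,0],40)
    (x,y),(a,b),t=cv2.minAreaRect(w.astype(np.float32))
    if a<b: a,b,t=b,a,t+90
    t=(t+90)%180-90
    return np.array([x,y]),t,(a,b),p
TOPOPEN=False
E
python3 - <<'E'
from h import *
p=np.load("top0.npz")["p"]
c,t,s,_=rack(p); print("rack",c,t,s)
hsv=cv2.cvtColor(p,cv2.COLOR_RGB2HSV)
m=cv2.inRange(hsv,(0,0,150),(180,70,255)); m[:,:150]=0;
roi=np.zeros_like(m); roi[138:195,155:278]=1; m*=roi
k=max(cv2.findContours(m,cv2.RETR_EXTERNAL,cv2.CHAIN_APPROX_NONE)[0],key=cv2.contourArea)[:,0]
w=ray(k,30); print("bay bbox px",k.min(0),k.max(0),"area",len(k))
# rail: fit inner/outer edges, pixels between cheeks
ap=cv2.approxPolyDP(k,2.0,True)[:,0]
for a,b in zip(ap,ray(ap,30)): print(a,b.round(1))
for (u,v,r,z) in((181,202,11,50),(245,208,9,0)):
    mm=cv2.inRange(p[v-r:v+r,u-r:u+r].max(2),90,255)
    M=cv2.moments(mm,True); q=np.array([u-r+M["m10"]/M["m00"],v-r+M["m01"]/M["m00"]])
    print(q,M["m00"],ray(q,z))
cv2.imwrite("pics/crop1.png",cv2.resize(p[130:280,140:290,::-1],(600,600),interpolation=cv2.INTER_CUBIC))
E
```

```text
rack [535.14605713  11.32387733] 1.5513001680374146 (205.8196563720703, 51.90983963012695)
bay bbox px [183 146] [255 157] area 151
[183 146] [710.9  86.4]
[183 150] [701.2  86.6]
[252 157] [680.6 -77.8]
[255 155] [685.3 -85.1]
[254 152] [692.6 -82.9]
[180.16363636 201.78181818] 110.0 [[576.01406991  91.27087963]]
[245.00684932 208.04794521] 146.0 [[560.35130636 -58.12349879]]
```

View pics/crop1.png

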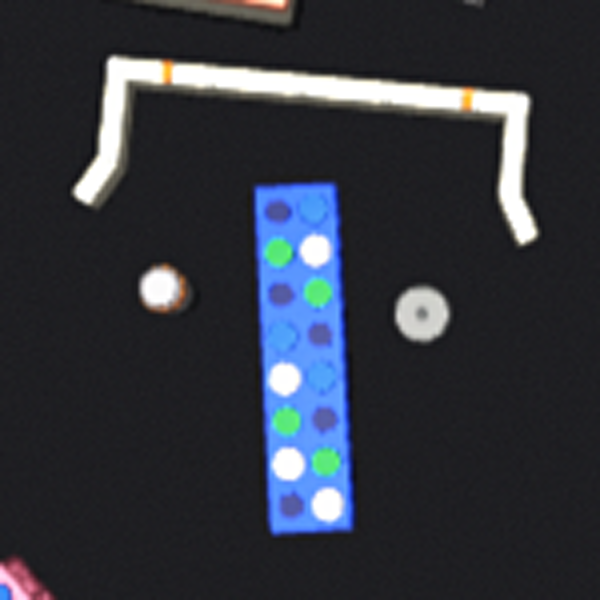

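The crop confirms it: the blue 2x8 rack is upright between the post cap at (162,287) and the plug at (421,313). The bay's outer rear corners are at crop (110,57) and (528,95).

```bash
python3 - <<'E'
from h import *
c=np.array([(110,57),(528,95),(134,83),(503,113),(75,193),(97,206),(518,244),(537,236)])/4+[140,130]-0.4
w=ray(c,30); print(w.round(1))
L,Rr=w[0],w[1]; print("len",np.linalg.norm(L-Rr), np.linalg.norm(w[2]-w[3]))
yb=(L-Rr)/np.linalg.norm(L-Rr); xb=np.array([yb[1],-yb[0]])
O1=(L+Rr)/2-36*xb; O2=(w[2]+w[3])/2-24*xb
print("xb",xb,"ang",np.degrees(np.arctan2(xb[1],xb[0])),O1,O2)
for n,q in(("post",(576,91.3)),("plug",(560.4,-58.1)),("rack",(535.1,11.3)),):
    e=np.array(q)-(O1+O2)/2; print(n,e@xb,e@yb)
for q in w: e=q-(O1+O2)/2; print((e@xb).round(1),(e@yb).round(1))
s=env.observe(); print(s["tcp_rot"].round(3))
E
```

```text
[[ 716.9  124.2]
 [ 688.4 -125. ]
 [ 700.9  110.1]
 [ 677.9 -109.7]
 [ 635.6  145.6]
 [ 627.5  132.7]
 [ 598.9 -116.3]
 [ 603.5 -127.8]]
len 250.8200737270543 220.974779252181
xb [ 0.99353397 -0.1135352 ] ang -6.519144687651047 [666.90180252   3.73092156] [665.51957487   2.95255376]
post -99.61374277955318 77.14743364652767
plug -98.15071429538662 -73.0576912582322
rack -131.1664665550477 -6.978873905553434
36.6 125.9
36.6 -124.9
22.3 110.0
24.4 -110.9
-46.6 137.9
-53.1 124.1
-53.2 -126.5
-47.5 -137.4
[[ 0.409 -0.001  0.913]
 [-0.913  0.002  0.409]
 [-0.002 -1.    -0.   ]]
```

```bash
cat >> h.py <<'E'
O=np.array([666.5,3.4]); A=-6.52
def u(a): a=np.radians(a); return np.array([np.cos(a),np.sin(a)])
XB,YB=u(A),u(A+90)
def tob(p): e=np.asarray(p)-O; return np.array([e@XB,e@YB])
def tow(b): return O+b[0]*XB+b[1]*YB
def ori(d):
    """tool z along d or -d (d horizontal), y down: the one with the smaller wrist swing"""
    R=lambda d:np.array([[d[1],0,d[0]],[-d[0],0,d[1]],[0,-1,0]])
    q=np.array(env.observe()["q"]); p=env.observe()["tcp_pos"]
    best=[]
    for e in(d,-np.asarray(d)):
        k=env.inverse_kinematics([p[0],p[1],max(p[2],25)],R(e))
        if k is not None: best.append((abs(np.array(k)-q).max(),R(e)))
    return min(best,key=lambda t:t[0])[1]
UP=100
def push(path,dirs,zt,back=15,v=50):
    """path: tool xy points (first = clear start), dirs: push directions"""
    R=ori(dirs[0]); env.move_pose([*path[0],UP],R); env.servo_line([*path[0],zt],R,v=120)
    fm=0
    for p,d in zip(path[1:],dirs[1:]):
        z=R[:,2]; s=1 if z[:2]@d>0 else -1; d=np.asarray(d)*s
        R=np.array([[d[1],0,d[0]],[-d[0],0,d[1]],[0,-1,0]])
        env.servo_line([*p,zt],R,v=v); F=env.observe()["ft_force"]; fm=max(fm,np.linalg.norm(F[:2]))
    e=np.asarray(path[-1])-back*np.asarray(dirs[-1])
    env.servo_line([*e,zt],v=100); env.servo_line([*e,UP],v=150)
    print("t",env.observe()["time"],"F",round(fm,1))
def show(n,p): cv2.imwrite(f"pics/{n}.png",cv2.resize(p[110:290,130:370,::-1],(800,600),interpolation=cv2.INTER_CUBIC))
def look():
    c,t,s,p=rack(); b=tob(c); print("rack bay",b.round(1),"ang",round(t-A,1),"size",np.round(s,0),"t",env.observe()["time"]); return c,t,p
E
python3 - <<'E'
from h import *
jaws.set_gripper(12); print(env.tip_reach,env.observe()["opening"])
c=np.array([535.1,11.3]);t=1.55;d=u(t)
tail=c-100*d
push([tail-30*d,tail+(35-11)*d],[d,d],27,v=40)
c,t,p=look(); show("s1",p)
E
```

```text
17.0 12.329504848545895
t 5.9333 F 1.0
rack bay [-94.4  -2.5] ang 7.9 size [203.  52.] t 5.9833
```

View pics/s1.png

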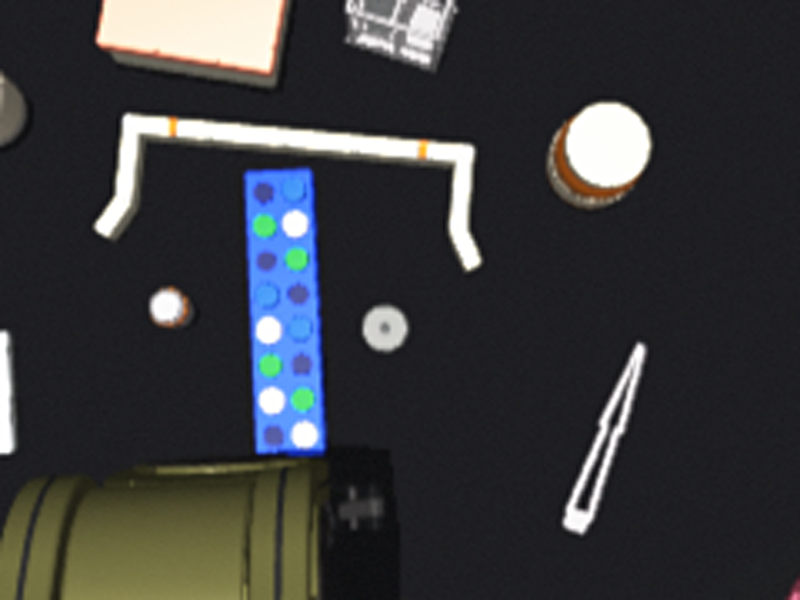

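Step 1 went as predicted: the front end is near the rail and the rack is clear of the post at (168,307). Now I'll swing the tail to the right along an arc.

```bash
python3 - <<'E'
from h import *
jaws.set_gripper(0)
c=tow([-94.4,-2.5]);t=7.9+A; rc=c+40*u(t)
def P(a,k=34): return rc-120*u(a)+k*u(a+90)
ang=[t,t,t+12,t+24,t+36]
push([P(t,60)]+[P(a) for a in ang[1:]],[-u(a+90) for a in ang],25,v=45)
c,t,p=look(); show("s2",p)
E
```

```text
t 12.2083 F 1.3
rack bay [-63.2 -10.3] ang 41.9 size [150.  51.] t 12.2583
```

View pics/s2.png

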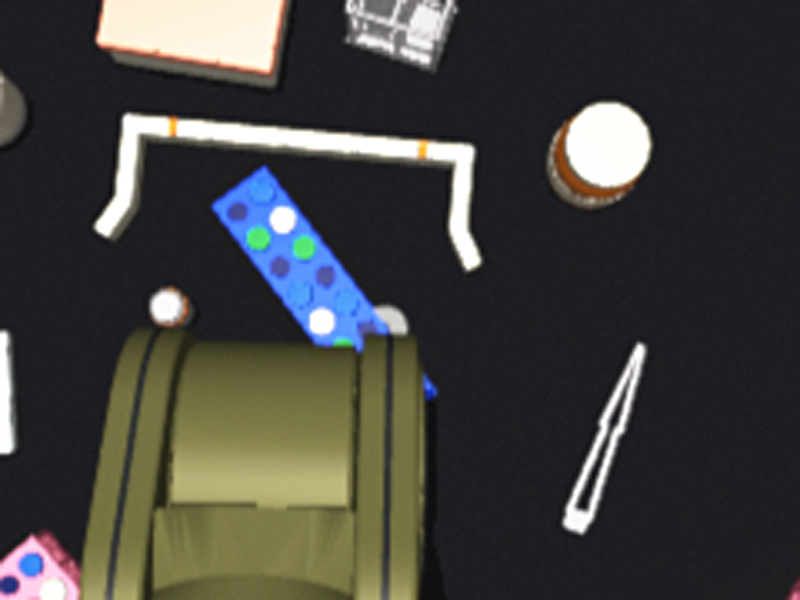

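The arm hides the tail, but the visible front end (corners at (212,207) and (265,167)) gives a centre of about (-82,-27) in the bay frame at 42°, as predicted. I'll continue the arc to 65°, then push the tail end along the axis.

```bash
cat >> h.py <<'E'
def front():
    c,t,s,p=rack(); f=c+s[0]/2*u(t); k=f-101.5*u(t)
    print("centre from front",tob(k).round(1),"ang",round(t-A,1),"size",np.round(s,0),"t",env.observe()["time"]); return k,t,p
E
python3 - <<'E'
from h import *
rc=tow([-52,0])
def P(a,k=34): return rc-120*u(a)+k*u(a+90)
ang=[A+a for a in(42,42,54,66)]
push([P(ang[0],50)]+[P(a) for a in ang[1:]],[-u(a+90) for a in ang],25,v=45)
jaws.set_gripper(12)
a=A+66;d=u(a); tail=rc-140*d
R=ori(d); env.move_pose([*(tail-35*d),UP],R)
c,t,p=front(); show("s3",p)
E
```

```text
t 16.2083 F 1.4
centre from front [-67.6 -39.7] ang 65.3 size [205.  52.] t 17.8333
```

View pics/s3.png

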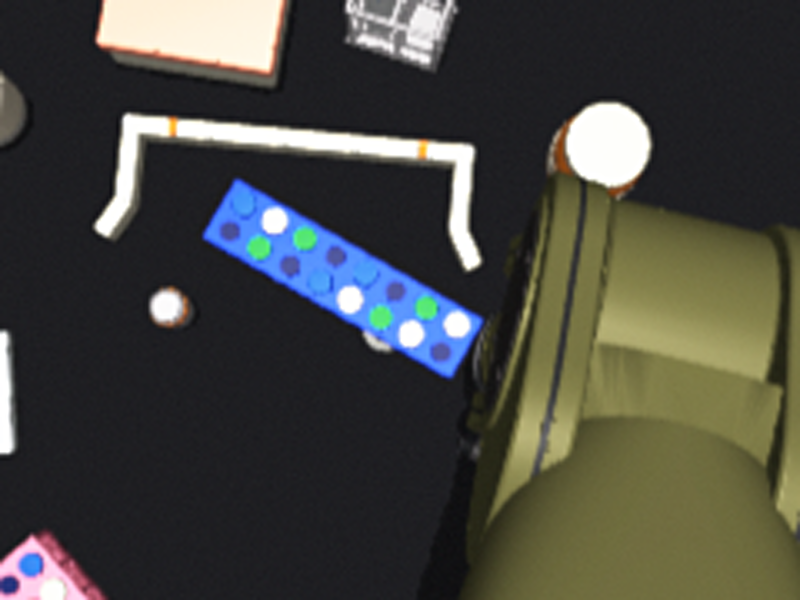

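The rack is clear at 65°, with its tail end at about (468,350) and the post well clear. Next is the axial push on the tail end.

```bash
python3 - <<'E'
from h import *
c=tow([-67.6,-39.7]); d=u(65.3+A); tail=c-100*d
push([tail-30*d,tail+(42-11)*d],[d,d],27,v=40,back=25)
c,t,p=front()
jaws.set_gripper(60); print(env.observe()["opening"],env.tip_reach)
q=tow([-130,-12]); env.move_pose([*q,UP],ori(XB)); 
p2,_=eyes.capture("side"); cv2.imwrite("pics/s4.png",np.vstack([cv2.resize(p[110:260,130:370,::-1],(600,300)),cv2.resize(p2[150:280,130:390,::-1],(600,300))]))
E
```

```text
t 21.55 F 2.9
centre from front [-49.6  -0.6] ang 65.3 size [195.  53.] t 21.6
59.811128546298086 17.0
```

View pics/s4.png

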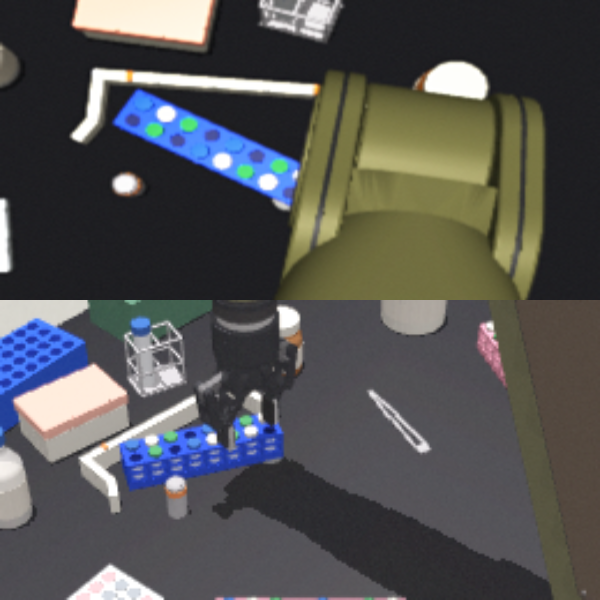

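The rack's centre is at (-50,-1), 65°, with its front end inside the left cheek. Now I'll push it square with two fingers, force-checked in stages.

```bash
python3 - <<'E'
from h import *
R=ori(XB); env.servo_line([*tow([-138,-12]),UP],R,v=150); env.servo_line([*tow([-138,-12]),22],R,v=100)
for x in(-100,-80,-65,-50,-42,-36):
    env.servo_line([*tow([x,-12]),22],R,v=40); F=env.observe()["ft_force"]; print(x,F.round(1))
    if np.linalg.norm(F[:2])>12: print("stop");break
env.servo_line([*tow([x-15,-12]),22],v=80); env.servo_line([*tow([x-70,-12]),120],v=200)
env.move_pose([*tow([-250,-12]),180],R)
c,t,p=look(); show("s5",p)
E
```

```text
-100 [-0.7 -0.1 -0.7]
-80 [-0.9 -0.2  0. ]
-65 [-0.2 -0.3 -0.1]
-50 [0.5 0.  0.3]
-42 [ 0.1  0.1 -0.2]
-36 [-1.2  0.9 -0.8]
rack bay [-4.1  6.5] ang 90.0 size [203.  51.] t 32.6333
```

View pics/s5.png

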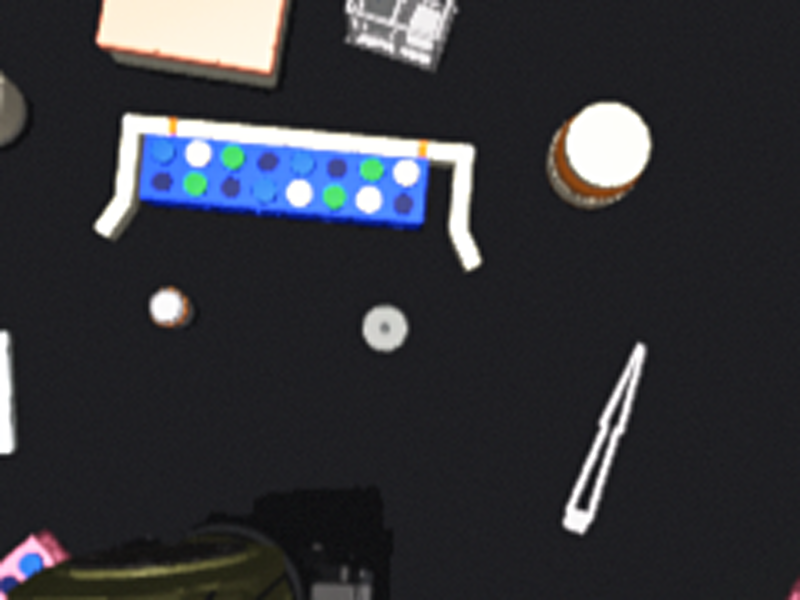

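The rack is square (90.0°) in the bay. Next comes a last gentle nudge in 1 mm steps until it meets the rail.

```bash
python3 - <<'E'
from h import *
R=ori(XB); y=2
env.move_pose([*tow([-100,y]),UP],R); env.servo_line([*tow([-60,y]),22],R,v=100)
env.servo_line([*tow([-40,y]),22],v=60)
for x in(-37,-36,-35,-34,-33,-32,-31):
    env.servo_line([*tow([x,y]),22],v=10); F=env.observe()["ft_force"]; print(x,round(-F[:2]@XB,1))
    if -F[:2]@XB>5: break
env.servo_line([*tow([x-15,y]),22],v=60); env.servo_line([*tow([x-70,y]),120],v=200)
env.move_pose([*tow([-250,-12]),180],R)
c,t,p=look(); show("s6",p)
p0=np.load("top0.npz")["p"]; d=cv2.absdiff(p0,p).max(2)
for n,(u0,v0,w) in dict(bottle=(120,138,25),jar=(310,156,22),tipbox=(188,112,35),plate=(106,229,35),tweez=(312,241,35),stand=(250,112,22),tub=(412,183,40)).items():
    print(n,(d[v0-w:v0+w,u0-w:u0+w]>60).sum(),end=" ")
E
```

```text
-37 0.1
-36 0.3
-35 1.6
-34 4.8
-33 4.8
-32 7.3
rack bay [-2.5  6.4] ang 90.0 size [203.  51.] t 38.4
bottle 0 jar 0 tipbox 0 plate 0 tweez 0 stand 0 tub 0
```

```bash
python3 -c "
from h import *
print(ticket.job_done())"
```

```text
the job is handed in; nothing more can be done
None
```

The blue rack is in the bay, square and against the back rail, and I handed the job in at about 38 s of the 72 s allowed. The hand-in gives no verdict, so what follows is from my own checks.

- **How it was done:** I pushed the tail end forward, swung the tail round in an arc to clear the post, and pushed the tail end again along the rack's length. Two open fingers then pushed it square and nudged it home. It was never gripped.
- **Position:** The last top-camera measurement put the centre at x = -2.5 mm, y = +6.4 mm in the bay frame, with the long axis at 90.0° to the bay's x axis. All are within tolerance. The measured outline is about 5 mm too wide (51 mm against 46 mm) because the camera also sees the front side face, so the true x is probably nearer 0.
- **Home against the rail:** In the final nudge the push force rose from under 1 N to about 7 N, which fits contact with the rail. The highest wrist reading at any point I sampled was about 7 N, but I did not log it continuously.
- **Bystanders:** Comparing the first and last top views showed no changed pixels around any of the seven.
- **Not checked:** I did not separately measure whether the rack sits flat. Nothing in the forces or views suggested it tipped or lifted.

No check failed or disagreed. The arm hid part of the rack in two pictures, so there I worked out its pose from the visible front end.

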